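# Pack the polished altar pieces snugly in their case

### The arm

A 7-joint arm with a two-finger parallel gripper is mounted at the origin on the work surface. World frame = base frame: x ahead of the robot, y to its left, z up, the work surface at z = 0. Lengths are in m, angles in rad, forces in N, time in s.
With the tool pointing down it reaches from about 0.425 to 1.025 m from the base axis. Payload 9.4 kg.
Tool frame: the origin (TCP) lies midway between the tips of the shut fingers; the grasp point (between the pads) lies 19 mm behind it; z points along the fingers, y is the line along which they close (so a half turn about z gives the same grasp; the last joint's range is limited). The gripper opens to 85 mm and grips with 20 to 120 N. Pads are 22 mm wide; open, the fingers measure 114 mm over their backs; the gripper's body (76 mm by 85 mm) begins 54 mm behind the grasp point. The pads swing forward as they close: fully open they stand 13 mm farther back than shut.
Start: joints at [-1.29, 0.599, -0.003, 1.599, 0.002, 0.943, -0.08], TCP at [0.254, 0.679, 0.231] pointing down, gripper open.
Joint ranges: [-2.57, 2.57], [-0.35, 1.97], [-1.29, 1.29], [0.11, 2.56], [-1.05, 4.19], [0.11, 1.86], [-2.63, 2.63]. Speed limits (rad/s): [2.22, 2.22, 3.01, 3.01, 3.14, 3.14, 3.14].

### API

Orientations are given as a 3x3 rotation matrix whose columns are the frame's x, y, z axes.
In Python, from rig import robot gives the robot as it stands.
- The arm moves only by the shell command python3 steer.py 'ROWS' [OPENING]. ROWS is a JSON object whose key "rows" holds a list of rows, 1 to 20 of them, each of 6 numbers: dx, dy, dz in m, then a rotation vector rx, ry, rz in rad; each row shifts and turns the commanded pose from where the row before left it, along the tool's axes as they then stand; what a row does not reach is not made up. A row lasts 1/8 s, in which the tool goes at most 0.0625 m and 0.188 rad, less where a joint would pass 70% of its speed; a pose out of reach is approached as far as the arm can. OPENING is the finger opening in m, set as the command begins (- or left out keeps the last). The fingers move at their own pace and stop on an object; the grip force is fixed at half the most. Time passes only in rows, so rows that do not move let the fingers close. It prints the time, the measured TCP pose, the force, the opening and the grip force at its end. Input that does not fit is refused with a message, and nothing moves.
- robot.get_obs(): the state, without advancing time (a new reading comes with each control period).
- robot.capture(name): name is "side" or "top"; returns a dict with "image" (420x560x3 uint8, red, green, blue), "mtx" (3x3 intrinsics, pixels), "D" ([k1, k2, p1, p2, k3] as OpenCV has them; the pictures are not rectified), "world_from_camera" (4x4, takes a point from camera to world coordinates). Camera axes: x right, y down, z forward; pixel columns grow to the right and rows downward; lengths in m; the calibration is good to about 2 mm. A picture is of the moment at which its call begins. There is no depth.
- robot.finish_job(): hands the job in; it is judged then, once.
The state is a dict: "t": time; "joints": joint angles; "joint_vel": joint speeds; "joint_torque": joint torques, N m; "eef_pos": TCP position; "tcp_rot": TCP orientation; "contact_force": force on the tool from outside, world axes, zero at the start; "moment": the same for the moment, N m; "width": finger opening in m; "grasp_force": force on a finger pad.
Only numpy, scipy, OpenCV 4.12 (cv2) and the standard library are available. Lean on these libraries where they do the work, as an engineer would, in place of code of your own. Each camera call takes 0.05 s, during which the arm holds its last target. There are 200 camera calls.

### The job

Pack the ebony crucifix base, the pewter pyx and the brass acorn finial into the open wooden case, each standing upright on the case's floor and set down gently, not dropped. Then slide the case's packing board up against them until they are snug and it will go no further, and let go. Leave the other things on the sideboard where they are.

Things in the scene. Friction and masses are not known exactly. Their poses are not given: they have to be found in the camera images.
- case: Fixed open wooden packing case, brass corners, dark red lining. Origin: centre of its underside, on the table. Outside 144 mm along its x, 206 mm along its y; walls 8 mm; inside x -64 to +64, y -95 to +95 mm; floor top 8 mm and rim 45 mm above the origin. The sliding packing board is at its +y end; the -y end is plain. Yaw within 0.35 rad.
- board (a joint): Travel (m) of the upright pale board (10 mm thick, spans the case's width, top 48 mm up). 0 = against the +y end; grows to 0.09 along case -y; starts at 0 to 0.02. Its face towards the pieces is at case y = 85 mm - travel. Friction 1.5 N, about 10 N in all when it shoves the pieces; stays where left. With all three packed tight it stops at 0.060 to 0.062.
- board_knob (a point): Grip point on the axis of the board's upright brass knob: round, 20 mm across, from 56 to 92 mm above the table, this point 74 mm up, 15 mm behind (case +y) the board's mid-plane. Best pinched from above, fingers closing along case x, and drawn along case -y.
- crucifix_base: Loose black ebony crucifix base, 0.25 to 0.5 kg. Origin: centre of its underside, z up. Foot 120 (its x) x 58 (its y) x 22 mm high; step 92 x 42 mm up to 40 mm; then a square 28 x 28 mm post from 40 to 84 mm up, brass on top: grip the post about 64 mm up. The foot fits across the case's 128 mm inner width only when square to it.
- pyx: Loose pewter pyx, a round drum with a knob, 0.18 to 0.35 kg. Origin: centre of its underside, z up. Drum 60 mm in diameter, 36 mm high, domed to 46 mm; round knob 26 mm in diameter from 52 to 80 mm above its underside, top at 86 mm: grip by the knob, about 68 mm up.
- finial: Loose brass acorn-shaped finial standing on its round foot, 0.2 to 0.42 kg. Origin: centre of its underside, z up. Foot 56 mm in diameter, 16 mm high; narrow neck; acorn 38 mm in diameter from 43 to 62 mm above its underside, 35 mm from 64 to 72 mm, then tapering to a tip at 94 mm: grip by the acorn, about 64 mm up.
- collection_plate: Bystander, leave alone: shallow brass plate 190 mm across; loose. Origin: centre of its underside.
- stoup: Bystander, leave alone: bronze pot 110 mm across, 85 mm high; loose. Origin: centre of its underside.
- polish_jar: Bystander, leave alone: white jar with black cap, 64 mm across, 75 mm high; loose. Origin: centre of its underside.
- cruet: Bystander, leave alone: amber glass bottle with brass cap, 56 mm across, 130 mm high; loose. Origin: centre of its underside.
- brush: Bystander, leave alone: hand brush lying flat; loose. Origin: centre of its underside.
- cork_block: Bystander, leave alone: cork block 90 x 60 x 35 mm; loose. Origin: centre of its underside.
- candle_holder: Bystander, leave alone: brass holder 80 mm across with a candle stub, 90 mm high; loose. Origin: centre of its underside.

How it is judged:
On the way, in this order (a step that is already met when the one before it is completed fails the run):
1. one of the three pieces stands on the case's floor (((x of crucifix_base in the frame of case between -0.064 and 0.064 m and y of crucifix_base in the frame of case between -0.095 and 0.085 m and z of crucifix_base in the frame of case between 0.003 and 0.0125 m and angle between crucifix_base's own z axis and vertical below 0.12 rad) or (x of pyx in the frame of case between -0.064 and 0.064 m and y of pyx in the frame of case between -0.095 and 0.085 m and z of pyx in the frame of case between 0.003 and 0.0125 m and angle between pyx's own z axis and vertical below 0.12 rad) or (x of finial in the frame of case between -0.064 and 0.064 m and y of finial in the frame of case between -0.095 and 0.085 m and z of finial in the frame of case between 0.003 and 0.0125 m and angle between finial's own z axis and vertical below 0.12 rad))), for 0.2 s.
2. two of them stand there ((((x of crucifix_base in the frame of case between -0.064 and 0.064 m and y of crucifix_base in the frame of case between -0.095 and 0.085 m and z of crucifix_base in the frame of case between 0.003 and 0.0125 m and angle between crucifix_base's own z axis and vertical below 0.12 rad) and (x of pyx in the frame of case between -0.064 and 0.064 m and y of pyx in the frame of case between -0.095 and 0.085 m and z of pyx in the frame of case between 0.003 and 0.0125 m and angle between pyx's own z axis and vertical below 0.12 rad)) or ((x of crucifix_base in the frame of case between -0.064 and 0.064 m and y of crucifix_base in the frame of case between -0.095 and 0.085 m and z of crucifix_base in the frame of case between 0.003 and 0.0125 m and angle between crucifix_base's own z axis and vertical below 0.12 rad) and (x of finial in the frame of case between -0.064 and 0.064 m and y of finial in the frame of case between -0.095 and 0.085 m and z of finial in the frame of case between 0.003 and 0.0125 m and angle between finial's own z axis and vertical below 0.12 rad)) or ((x of pyx in the frame of case between -0.064 and 0.064 m and y of pyx in the frame of case between -0.095 and 0.085 m and z of pyx in the frame of case between 0.003 and 0.0125 m and angle between pyx's own z axis and vertical below 0.12 rad) and (x of finial in the frame of case between -0.064 and 0.064 m and y of finial in the frame of case between -0.095 and 0.085 m and z of finial in the frame of case between 0.003 and 0.0125 m and angle between finial's own z axis and vertical below 0.12 rad)))), for 0.2 s.
3. all three stand there (x of crucifix_base in the frame of case between -0.064 and 0.064 m and y of crucifix_base in the frame of case between -0.095 and 0.085 m and z of crucifix_base in the frame of case between 0.003 and 0.0125 m and angle between each of crucifix_base, pyx, finial's own z axis and vertical below 0.12 rad and x of pyx in the frame of case between -0.064 and 0.064 m and y of pyx in the frame of case between -0.095 and 0.085 m and z of pyx in the frame of case between 0.003 and 0.0125 m and x of finial in the frame of case between -0.064 and 0.064 m and y of finial in the frame of case between -0.095 and 0.085 m and z of finial in the frame of case between 0.003 and 0.0125 m), for 0.2 s.
4. the packing board has been slid up snug against them (value of joint board above 0.053 m), for 0.2 s.
At the end, for the whole second after the job is handed in: The base, the pyx and the finial all stand upright (within about 7 degrees) on the case's floor (undersides within 4.5 mm of it), between the fixed end and the board, at rest; the board has been slid in at least 53 mm, so that at most 9 mm of play is left, and nothing is held (x of crucifix_base in the frame of case between -0.064 and 0.064 m and y of crucifix_base in the frame of case between -0.095 and 0.03 m and z of crucifix_base in the frame of case between 0.003 and 0.0125 m and angle between each of crucifix_base, pyx, finial's own z axis and vertical below 0.12 rad and linear speed of each of crucifix_base, pyx, finial below 0.02 m/s and x of pyx in the frame of case between -0.064 and 0.064 m and y of pyx in the frame of case between -0.095 and 0.03 m and z of pyx in the frame of case between 0.003 and 0.0125 m and x of finial in the frame of case between -0.064 and 0.064 m and y of finial in the frame of case between -0.095 and 0.03 m and z of finial in the frame of case between 0.003 and 0.0125 m and value of joint board above 0.053 m and velocity of joint board below 0.01 m/s); the robot touches nothing.
It fails at once if a piece is let fall into the case (over it and more than 4 mm above its floor, not held, moving at more than 0.3 m/s: a drop of about 10 mm or more) ((x of crucifix_base in the frame of case between -0.08 and 0.08 m and y of crucifix_base in the frame of case between -0.11 and 0.11 m and z of crucifix_base in the frame of case above 0.012 m and contact force between the fingers and crucifix_base below 0.05 N and linear speed of crucifix_base above 0.3 m/s) or (x of pyx in the frame of case between -0.08 and 0.08 m and y of pyx in the frame of case between -0.11 and 0.11 m and z of pyx in the frame of case above 0.012 m and contact force between the fingers and pyx below 0.05 N and linear speed of pyx above 0.3 m/s) or (x of finial in the frame of case between -0.08 and 0.08 m and y of finial in the frame of case between -0.11 and 0.11 m and z of finial in the frame of case above 0.012 m and contact force between the fingers and finial below 0.05 N and linear speed of finial above 0.3 m/s)).
It fails at once if a bystander is moved more than 3 cm (distance of any of collection_plate, stoup, polish_jar, cruet, brush, cork_block, candle_holder from where it was at the start of the episode above 0.03 m).
It also fails if it takes over 72 s, if anything falls off the work surface, if the arm or the gripper's body presses on something with over 40 N, if the wrist force passes 120 N, or if a joint passes its speed limit or range.

## Working session

There is one attempt and no reset: what is moved stays moved. The work goes in short steps, Python scripts to look and compute and a shell command to move; the robot and the scene stay as the last step left them, time stands still between calls to the robot, and variables do not carry over. Pictures are saved under pics/ and viewed, at most 12 in all, crops included, and the job is handed in when it is done.

```bash
ls; mkdir -p pics
python3 - <<'E'
from rig import robot
import cv2,pickle
o=robot.get_obs(); print(o['t'],o['eef_pos'],o['tcp_rot'].round(3) if hasattr(o['tcp_rot'],'round') else o['tcp_rot'],o['width'])
for n in('top','side'):
    c=robot.capture(n); pickle.dump(c,open(n+'.pkl','wb')); cv2.imwrite(f'pics/{n}0.png',c['image'][:,:,::-1]); print(c['mtx'],c['D'],c['world_from_camera'])
E
```

```text
pics
rig.py
steer.py
0.0 [0.25372591 0.6786391  0.23042049] [[-0.937  0.35  -0.   ]
 [ 0.35   0.937 -0.002]
 [-0.    -0.002 -1.   ]] 0.08550216940277582
[[405.21329472   0.         270.45004775]
 [  0.         405.21329472 214.45736463]
 [  0.           0.           1.        ]] [0.03593995 0.         0.         0.         0.        ] [[-0.02373413 -0.98589595  0.16566797  0.35497159]
 [-0.9995465   0.02032988 -0.02221442  0.00488741]
 [ 0.0185331  -0.16612008 -0.98593136  1.26757145]
 [ 0.          0.          0.          1.        ]]
[[525.88218977   0.         279.86496735]
 [  0.         525.88218977 215.59773926]
 [  0.           0.           1.        ]] [-0.07968729  0.          0.          0.          0.        ] [[ 0.76294066 -0.32663056  0.55788352 -0.35523697]
 [-0.64640782 -0.3736171   0.66525724 -1.10975139]
 [-0.00885852 -0.86817207 -0.49618423  0.90417116]
 [ 0.          0.          0.          1.        ]]
```

View pics/top0.png

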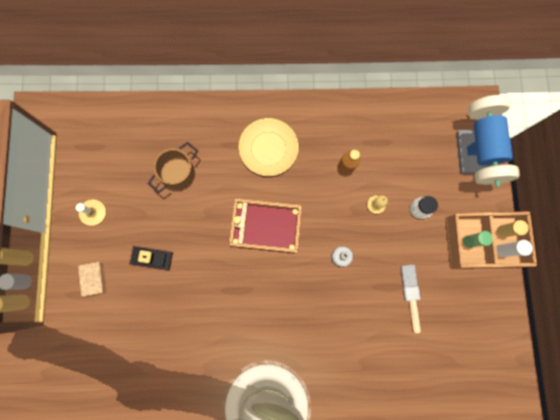

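View pics/side0.png

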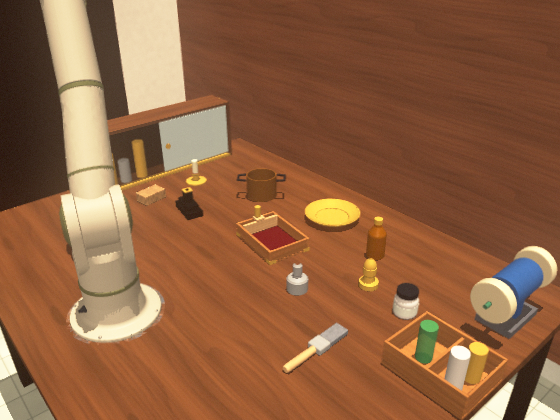

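Top view: the case is at about (265,226) with the board at its left (+y) end. The crucifix base is at (151,258), the pyx at (343,257) and the finial at (377,204). Side view: the case is at (272,236), base (189,203), pyx (297,280) and finial (369,275). I'll enlarge crops of these for accuracy.

```bash
cat > h.py <<'E'
import numpy as np,cv2,pickle
def load(n,s=''): return pickle.load(open(n+s+'.pkl','rb'))
def ray(c,uv):
    p=cv2.undistortPoints(np.array(uv,float).reshape(-1,1,2),c['mtx'],np.array(c['D']))[:,0]
    T=np.array(c['world_from_camera']); return T[:3,3],np.c_[p,np.ones(len(p))]@T[:3,:3].T
def plane(c,uv,z):
    o,d=ray(c,uv); return o+d*((z-o[2])/d[:,2])[:,None]
def proj(c,P):
    T=np.linalg.inv(np.array(c['world_from_camera']))
    return cv2.projectPoints(np.array(P,float).reshape(-1,1,3),cv2.Rodrigues(T[:3,:3])[0],T[:3,3],c['mtx'],np.array(c['D']))[0][:,0]
def tri(c1,a,c2,b):
    o1,d1=ray(c1,[a]);o2,d2=ray(c2,[b]); s=np.linalg.lstsq(np.c_[d1[0],-d2[0]],o2-o1,rcond=None)[0]
    p,q=o1+s[0]*d1[0],o2+s[1]*d2[0]; return (p+q)/2,np.linalg.norm(p-q)
E
python3 - <<'E'
from h import *
t,s=load('top'),load('side')
print(proj(t,[.254,.679,.23]),proj(s,[.254,.679,.23]))
print('case',plane(t,[[265,226]],.045),'base',plane(t,[[145,257],[151,258]],.08),'pyx',plane(t,[[343,257]],.08),'fin',plane(t,[[380,202]],.09))
def tile(c,u,v,w,h,k): return cv2.resize(c['image'][v:v+h,u:u+w,::-1],None,fx=k,fy=k,interpolation=cv2.INTER_CUBIC)
a=tile(t,220,190,90,70,5); b=np.vstack([tile(t,125,240,58,35,6),np.zeros((140,348,3),np.uint8)])
b[210:350,:]=0
b[210:350,0:170]=cv2.resize(t['image'][240:275,322:364,::-1],(170,140),interpolation=cv2.INTER_CUBIC)
b[210:350,175:345]=cv2.resize(t['image'][187:222,358:400,::-1],(170,140),interpolation=cv2.INTER_CUBIC)
top=np.hstack([a,b])
d=tile(s,230,200,85,65,4)
e=[tile(s,170,180,40,45,5),tile(s,280,255,40,45,5),]
row=np.hstack([np.vstack([x]) for x in e]); f=tile(s,350,252,38,45,3)
out=np.zeros((620,800,3),np.uint8);out[:350,:798]=top;out[350:610,:340]=d;out[350:575,340:740]=row[:225];out=out[:600]
cv2.imwrite('pics/z.png',out)
E
```

```text
[[-17.63835469 333.59609769]] [[ 88.94814918 137.054318  ]]
case [[ 0.52511602 -0.00521986  0.045     ]] base [[0.43720941 0.34406956 0.08      ]
 [0.43389907 0.32683347 0.08      ]] pyx [[ 0.42394014 -0.23115589  0.08      ]] fin [[ 0.58364297 -0.34790249  0.09      ]]
```

View pics/z.png

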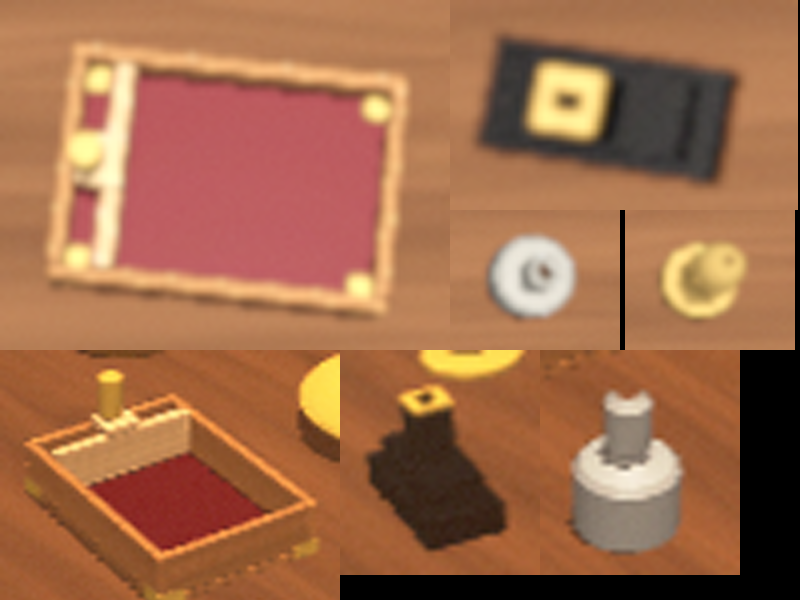

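The crops show case rim corners in the top tile at (75,44), (408,77), (383,312) and (50,280). In the side tile they are at (28,440), (175,398), (315,500) and (160,555). The knob, the brass post top, the pyx and the finial are all clear.

```bash
cat > m.py <<'E'
from h import *
from scipy.optimize import least_squares
t,s=load('top'),load('side')
tt=(np.array([[75,44],[408,77],[383,312],[50,280]])+.5)/5-.5+[220,190]
ss=(np.array([[28,90],[175,48],[315,150],[160,205]])+.5)/4-.5+[230,200]
# case frame: TL=(+x,+y) TR=(+x,-y) BR=(-x,-y) BL ; side: left=(-x,+y) top=(+x,+y) right=(+x,-y) bottom=(-x,-y)
C=lambda l:np.array([[a*.072,b*.103,.045] for a,b in l])
A=C([(1,1),(1,-1),(-1,-1),(-1,1)]);B=C([(-1,1),(1,1),(1,-1),(-1,-1)])
def W(p,P): c,q=np.cos(p[2]),np.sin(p[2]); return P@np.array([[c,-q,0],[q,c,0],[0,0,1]]).T+[p[0],p[1],0]
for nm,f in (('top',lambda p:(proj(t,W(p,A))-tt).ravel()),('side',lambda p:(proj(s,W(p,B))-ss).ravel()),('both',lambda p:np.r_[(proj(t,W(p,A))-tt).ravel(),(proj(s,W(p,B))-ss).ravel()])):
    r=least_squares(f,[.52,0,-.1]); print(nm,r.x.round(4),r.fun.round(1))
def cen(c,box,lo,hi):
    u,v,w,h=box; I=cv2.cvtColor(c['image'],cv2.COLOR_RGB2HSV)[v:v+h,u:u+w]
    m=cv2.inRange(I,np.array(lo),np.array(hi)); n,l,st,ce=cv2.connectedComponentsWithStats(m); k=1+np.argmax(st[1:,4]); return ce[k]+[u,v],st[k],(l==k).astype(np.uint8)
Y=([20,100,120],[35,255,255])
for nm,bt,bs in (('base',(125,240,58,35),(170,180,40,25)),('fin',(358,187,42,35),(350,252,38,45))):
    a,sa,_=cen(t,bt,*Y);b,sb,_=cen(s,bs,*Y); print(nm,a,sa,b,sb)
    if nm=='base': print(plane(t,[a],.084),plane(s,[b],.084),tri(t,a,s,b))
a,sa,m=cen(t,(125,240,58,35),[0,0,0],[180,255,75]); r=cv2.minAreaRect(np.argwhere(m)[:,::-1]+[125,240]); bx=cv2.boxPoints(r); print('foot',r); Pw=plane(t,bx,.015); print(Pw.round(4),Pw.mean(0)); 
d=np.diff(Pw,axis=0);print(np.linalg.norm(d,axis=1),np.arctan2(d[:,1],d[:,0]))
a,sa,m=cen(t,(322,240,42,35),[0,0,60],[180,70,255]);print('pyx',a,sa)
q=cv2.findContours(m,0,2)[0];q=max(q,key=cv2.contourArea);e=cv2.fitEllipse(q);print(e,plane(t,[np.array(e[0])+[322,240]],.038))
E
python3 m.py
python3 - <<'E'
import sys;sys.path.insert(0,'.')
from h import *
t,s=load('top'),load('side')
def T(c,u,v,w,h,k):return cv2.resize(c['image'][v:v+h,u:u+w,::-1],None,fx=k,fy=k,interpolation=cv2.INTER_NEAREST)
a=np.hstack([T(t,325,240,36,35,8),T(t,360,187,36,35,8)]);b=np.hstack([T(s,280,255,36,39,8),T(s,351,252,36,39,8)])
cv2.imwrite('pics/z2.png',np.vstack([a,b]))
E
```

```text
top [ 0.5281 -0.0066 -0.1217] [-0.2  0.2 -0.1  0.3  0.8 -0.1 -0.6 -0.4]
side [ 0.534  -0.0081 -0.1329] [-0.8 -0.   0.2 -1.5  0.9  0.2 -0.3  0.8]
both [ 0.5306 -0.0079 -0.1255] [ 0.3 -0.7  0.4 -0.4  1.1 -0.8 -0.2 -1.4 -1.8  0.4 -0.9 -1.2  0.1  0.4
 -1.   1.2]
base [144.44715447 256.22764228] [ 13  11  13  12 123] [195.30882353 181.79411765] [17  0 19  5 68]
[[0.43919213 0.34456742 0.084     ]] [[0.49698065 0.37337399 0.084     ]] (array([0.45067562, 0.32587494, 0.1167168 ]), np.float64(0.033147272368060476))
fin [376.52362205 203.88976378] [  9   9  20  18 254] [369.58441558 282.7012987 ] [ 9 24 20 11 77]
foot ((150.86758422851562, 257.8739013671875), (38.649784088134766, 17.167695999145508), 8.61564826965332)
[[0.4232 0.4056 0.015 ]
 [0.4747 0.3997 0.015 ]
 [0.4542 0.2835 0.015 ]
 [0.4028 0.2903 0.015 ]] [0.43871346 0.34478425 0.015     ]
[0.05180635 0.11799775 0.05182247] [-0.11472085 -1.74557083  3.01006742]
pyx [341.90229885 256.18678161] [ 10   6  21  21 348]
((19.93171501159668, 16.1912899017334), (19.894245147705078, 20.818941116333008), 75.86274719238281) [[ 0.42888619 -0.23639692  0.038     ]]
```

View pics/z2.png

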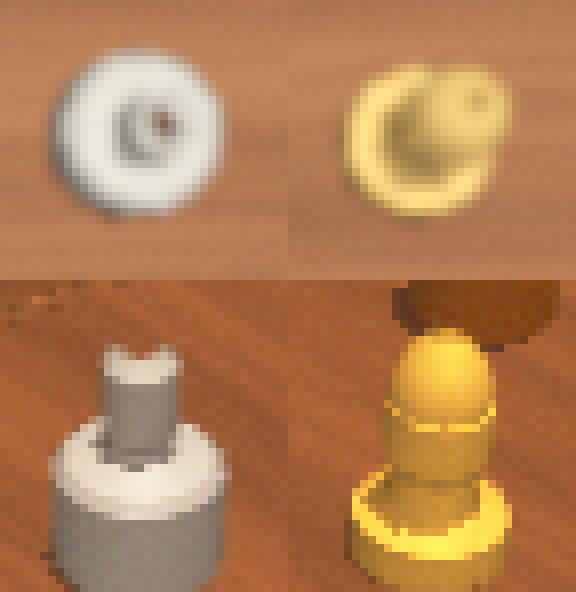

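The tiles show the pyx drum centred near (342,256) in the top view and the finial foot near (376.5,204.5). In the side view the knob axis is at u≈297.7 and the acorn tip at (370.5,258). I'll cross-check these numbers and start towards the base.

```bash
cat > d.py <<'E'
# delta to target x y z yaw(of tool y) in current tool axes
import sys,numpy as np
from rig import robot
x,y,z,w=map(float,sys.argv[1:5]); o=robot.get_obs(); R=np.array(o['tcp_rot'])
cur=np.arctan2(R[1,1],R[0,1]); dw=(w-cur+np.pi/2)%np.pi-np.pi/2
print('t',o['t'],'pos',np.round(o['eef_pos'],4),'yaw',round(cur,4),'d_tool',np.round(R.T@(np.array([x,y,z])-o['eef_pos']),4),'rz',round(-dw,4),'tilt',R[:2,2].round(4),'w',round(o['width'],4),'j7',round(o['joints'][6],2))
E
python3 - <<'E'
from h import *
t,s=load('top'),load('side')
print('base side',plane(s,[[187.4,190.4]],.084))
print('pyx knob', tri(t,[325+157/8-.5,240+125/8-.5],s,[297.7,255+95/8]), 'knobtop plane',plane(t,[[325+157/8-.5,240+125/8-.5]],.086))
print('pyx side proj of est', proj(s,[[.4285,-.2375,.036],[.4285,-.2375,.08]]))
print('fin foot',plane(t,[[376.0,204.0]],.010),'tip',plane(t,[[383.3,198.9]],.094),plane(s,[[370.2,258]],.092))
E
python3 d.py .4392 .3446 .16 1.40
python3 steer.py '{"rows":[[-0.0363,-0.031,0,0,0,0],[-0.0363,-0.031,0,0,0,0],[-0.0363,-0.031,0,0,0,0],[-0.0363,-0.031,0,0,0,0],[-0.0363,-0.031,0,0,0,0],[-0.0363,-0.031,0,0,0,0],[-0.0363,-0.031,0,0,0,0],[-0.0363,-0.031,0,0,0,0],[0,0,0.03,0,0,-0.187],[0,0,0.04,0,0,0],[0,0,0,0,0,0]]}' .085
python3 d.py .4392 .3446 .046 1.40
```

```text
base side [[0.4398689  0.33382267 0.084     ]]
pyx knob (array([ 0.43261652, -0.23857928,  0.07109341]), np.float64(0.006701192872118861)) knobtop plane [[ 0.42895653 -0.23354292  0.086     ]]
pyx side proj of est [[295.02682446 277.92069411]
 [295.12179204 264.82918729]]
fin foot [[ 0.59298618 -0.35875251  0.01      ]] tip [[ 0.59201844 -0.35712038  0.094     ]] [[ 0.59278225 -0.36083239  0.092     ]]
t 0.1 pos [0.2538 0.6787 0.2305] yaw 1.213 d_tool [-0.2907 -0.2479  0.0709] rz -0.187 tilt [-0.0004 -0.0013] w 0.0856 j7 -0.08
t: 1.48
eef_pos: [0.4378, 0.3437, 0.1591]
tcp_rot: [[-0.985, 0.17, -0.004], [0.17, 0.985, -0.004], [0.003, -0.004, -1.0]]
contact_force: [-0.4, -0.3, 1.0]
width: 0.0851
grasp_force: 0.0
t 1.475 pos [0.4378 0.3437 0.1591] yaw 1.3996 d_tool [-0.0016  0.0016  0.1131] rz -0.0004 tilt [-0.004  -0.0037] w 0.0851 j7 0.59
```

```bash
python3 steer.py '{"rows":[[-0.0016,-0.002,0.03,0,0,0],[0,0,0.04,0,0,0],[0,0,0.043,0,0,0],[0,0,0,0,0,0]]}' .085
python3 - <<'E'
from rig import robot
import cv2,pickle
c=robot.capture('side');pickle.dump(c,open('side1.pkl','wb'))
from h import *
print(proj(c,robot.get_obs()['eef_pos']))
cv2.imwrite('pics/s1.png',cv2.resize(c['image'][150:250,120:270,::-1],None,fx=5,fy=5,interpolation=cv2.INTER_CUBIC))
E
```

```text
t: 1.98
eef_pos: [0.4394, 0.3425, 0.0471]
tcp_rot: [[-0.986, 0.17, -0.003], [0.17, 0.986, -0.003], [0.002, -0.003, -1.0]]
contact_force: [-0.5, -0.4, 0.6]
width: 0.0847
grasp_force: 0.0
[[187.04561423 198.47286073]]
```

View pics/s1.png

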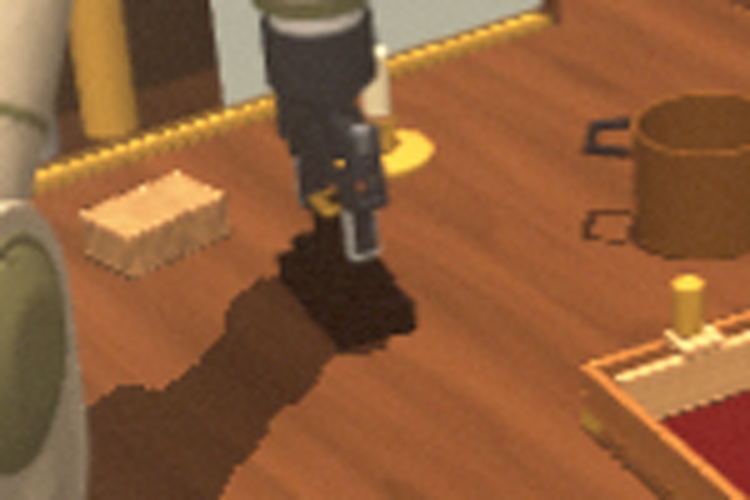

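The side view shows the fingers straddling the post, whose brass top is visible at about (185,188) full-image. I'll close on it.

```bash
python3 steer.py '{"rows":[[0,0,0,0,0,0],[0,0,0,0,0,0],[0,0,0,0,0,0],[0,0,0,0,0,0],[0,0,0,0,0,0],[0,0,0,0,0,0]]}' .02
python3 steer.py '{"rows":[[0,0,-0.04,0,0,0],[0,0,-0.04,0,0,0],[0,0,-0.03,0,0,0],[0,0,0,0,0,0]]}'
python3 d.py .5306 -.0079 .16 1.4453
```

```text
t: 2.78
eef_pos: [0.4408, 0.3432, 0.0495]
tcp_rot: [[-0.985, 0.17, 0.001], [0.17, 0.985, 0.001], [-0.001, 0.001, -1.0]]
contact_force: [-0.5, -0.2, 10.0]
width: 0.0276
grasp_force: 60.6
t: 3.28
eef_pos: [0.441, 0.3433, 0.1601]
tcp_rot: [[-0.985, 0.17, 0.003], [0.17, 0.985, 0.002], [-0.002, 0.003, -1.0]]
contact_force: [0.8, 0.5, -5.7]
width: 0.0273
grasp_force: 61.4
t 3.275 pos [0.441  0.3433 0.1601] yaw 1.3998 d_tool [-0.148  -0.3309 -0.0005] rz -0.0455 tilt [0.0028 0.0025] w 0.0273 j7 0.59
```

```bash
cat > rim.py <<'E'
from h import *
from scipy.optimize import least_squares
from scipy.ndimage import map_coordinates
p=np.array([.5285,-.007,-.1225])
def fit(c,p,sides,zr=.045):
    G=c['image'][:,:,1].astype(float)
    for it in range(3):
        cq,sq=np.cos(p[2]),np.sin(p[2]); R=np.array([[cq,-sq],[sq,cq]]); res=[]
        for ax,sg in sides:
            half=.068 if ax==0 else .099; L=.085 if ax==0 else .058
            for a in np.linspace(-L,L,25):
                offs=np.linspace(-.012,.012,97); q=np.zeros((97,2)); q[:,ax]=sg*half+offs; q[:,1-ax]=a
                P=np.c_[q@R.T+p[:2],np.full(97,zr)]; uv=proj(c,P); v=map_coordinates(G,[uv[:,1],uv[:,0]],order=3)
                res.append((ax,sg,a,v,offs))
        out=[]
        for ax,sg in sides:
            for lo,hi in((0,12),(13,25)):
                r=[x for x in res if x[0]==ax and x[1]==sg][lo:hi]; v=np.median([x[3] for x in r],0); k=np.argmax(v[16:81])+16; s=slice(k-12,k+13); f=np.polyfit(r[0][4][s],v[s],2); out.append((ax,sg,np.mean([x[2] for x in r]),-f[1]/2/f[0]))
        # offset along axis = shift + rot term
        A=[];b=[]
        for ax,sg,a,d in out: A.append([ax==0,ax==1,(-a if ax==0 else a)]); b.append(d)
        x=np.linalg.lstsq(np.array(A,float),np.array(b),rcond=None)[0]; p=p+np.r_[R@x[:2],x[2]]
    return p,np.round([o[3]*1000 for o in out],1)
if __name__=='__main__':
    print(fit(load('top'),p,[(0,1),(0,-1),(1,1),(1,-1)]))
    print(fit(load('side'),np.array([.533,-.008,-.128]),[(0,1),(0,-1),(1,1),(1,-1)]))
E
python3 rim.py
```

```text
(array([ 0.52941624, -0.00635125, -0.12673745]), array([-0. , -0. ,  0.1, -0. ,  0.2,  0.1, -0.2, -0.2]))
(array([ 0.53150371, -0.01004229, -0.12848073]), array([ 0. , -0.2, -0.1,  0.3,  0.1,  0.3, -0.2, -0.1]))
```

```bash
python3 d.py .529 -.007 .16 -.123; python3 steer.py '{"rows":[[-0.02,-0.033,0,0,0,0.17],[-0.02,-0.033,0,0,0,0.17],[0,0,0,0,0,0.17],[0,0,0,0,0,0.17],[0,0,0,0,0,0.17],[0,0,0,0,0,0.17],[0,0,0,0,0,0.17],[0,0,0,0,0,0.17],[0,0,0,0,0,0.165]]}'; python3 d.py .5220 -.0666 .16 -.123
```

```text
t 3.275 pos [0.441  0.3433 0.1601] yaw 1.3998 d_tool [-0.1463 -0.3302 -0.0005] rz 1.5228 tilt [0.0028 0.0025] w 0.0273 j7 0.59
t: 4.4
eef_pos: [0.4614, 0.2685, 0.1567]
tcp_rot: [[0.13, 0.992, -0.002], [0.992, -0.13, -0.002], [-0.003, -0.001, -1.0]]
contact_force: [0.4, -0.0, -5.0]
width: 0.0268
grasp_force: 61.4
t 4.4 pos [0.4614 0.2685 0.1567] yaw -0.1304 d_tool [-0.3244  0.1037 -0.0026] rz -0.0074 tilt [-0.0015 -0.0024] w 0.0268 j7 -0.4
```

```bash
python3 steer.py '{"rows":[[-0.054,0.0173,-0.001,0,0,-0.003],[-0.054,0.0173,-0.001,0,0,0],[-0.054,0.0173,-0.001,0,0,0],[-0.054,0.0173,0,0,0,0],[-0.054,0.0173,0,0,0,0],[-0.054,0.0173,0,0,0,0],[0,0,0,0,0,0],[0,0,0,0,0,0]]}'; python3 d.py .5224 -.0670 .12 -.1273
```

```text
t: 5.4
eef_pos: [0.5247, -0.065, 0.16]
tcp_rot: [[0.122, 0.992, -0.003], [0.992, -0.122, -0.0], [-0.0, -0.002, -1.0]]
contact_force: [0.1, 1.2, -4.8]
width: 0.0269
grasp_force: 61.3
t 5.4 pos [ 0.5247 -0.065   0.16  ] yaw -0.1228 d_tool [-0.0023 -0.0019  0.04  ] rz 0.0045 tilt [-0.0025 -0.0001] w 0.0269 j7 0.2
```

Lower until the underside is about 8 mm above the rim, and look from both cameras.

```bash
python3 steer.py '{"rows":[[-0.0023,-0.0019,0.029,0,0,0.0045],[0,0,0.028,0,0,0],[0,0,0,0,0,0],[0,0,0,0,0,0]]}'; python3 d.py .5224 -.0670 .103 -.1273
python3 - <<'E'
from rig import robot
from h import *
o=robot.get_obs()
T=[]
for n,b in(('top',(215,180,100,80)),('side',(220,160,100,100))):
    c=robot.capture(n);pickle.dump(c,open(n+'2.pkl','wb'));u,v,w,h=b
    T.append(cv2.resize(c['image'][v:v+h,u:u+w,::-1],(400,4*h),interpolation=cv2.INTER_CUBIC))
T[0]=np.vstack([T[0],np.zeros((80,400,3),np.uint8)]);cv2.imwrite('pics/p2.png',np.hstack(T))
E
```

```text
t: 5.9
eef_pos: [0.5236, -0.0663, 0.1046]
tcp_rot: [[0.125, 0.992, -0.0], [0.992, -0.125, -0.0], [-0.0, -0.0, -1.0]]
contact_force: [0.6, -0.5, -5.0]
width: 0.0279
grasp_force: 61.3
t 5.9 pos [ 0.5236 -0.0663  0.1046] yaw -0.1251 d_tool [-0.0008 -0.0011  0.0016] rz 0.0022 tilt [-0.0002 -0.    ] w 0.0279 j7 0.25
```

View pics/p2.png

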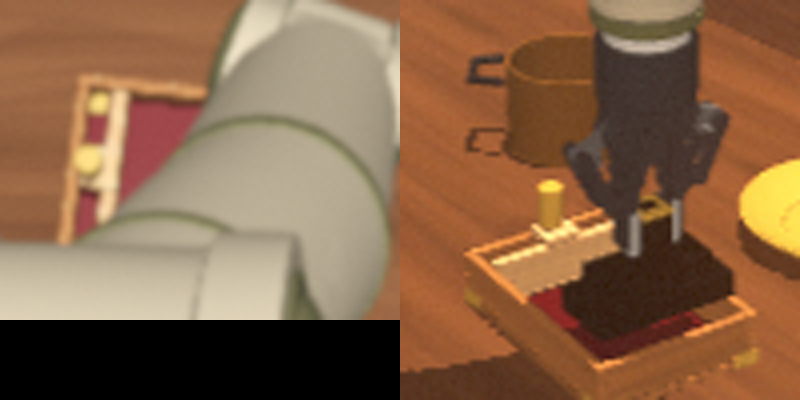

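The top view is blocked by the arm. In the side view the foot's lower corners are at about (563,310), (600,335) and (733,290) in the crop, hanging over the case. I'll compare them with the rim in the same view.

Run:
```python
from h import *
c=load('side','2'); uv=np.array([[563,311],[600,336],[733,291]]); uv=np.c_[220+(uv[:,0]-400+.5)/4-.5,160+(uv[:,1]+.5)/4-.5]
for p in([.5315,-.01,-.1285],[.530,-.0075,-.1273]):
    P=plane(c,uv,.055)[:,:2]-p[:2]; q=p[2]; R=np.array([[np.cos(q),-np.sin(q)],[np.sin(q),np.cos(q)]]); print((P@R).round(4))
# predicted corners from TCP in each
q=-.1251; R=np.array([[np.cos(q),-np.sin(q)],[np.sin(q),np.cos(q)]]); F=np.array([[-.06,.029],[-.06,-.029],[.06,-.029]])@R.T+[.5236,-.0663]
print(proj(c,np.c_[F,[.055]*3])-uv)
```

```text
[[-0.0591 -0.0318]
 [-0.0543 -0.0771]
 [ 0.0648 -0.0797]]
[[-0.0574 -0.034 ]
 [-0.0525 -0.0793]
 [ 0.0665 -0.0821]]
[[-1.08611748 -0.38991362]
 [-0.19471877  2.00176821]
 [-0.31424016  1.348525  ]]
```

```bash
python3 steer.py '{"rows":[[0,-0.0017,0.002,0,0,0.0022],[0,0,0.002,0,0,0],[0,0,0.002,0,0,0],[0,0,0.002,0,0,0],[0,0,0.002,0,0,0],[0,0,0.002,0,0,0],[0,0,0.002,0,0,0],[0,0,0,0,0,0]]}'; python3 d.py .5224 -.0670 .0585 -.1273
```

```text
t: 7.0
eef_pos: [0.5217, -0.067, 0.0901]
tcp_rot: [[0.128, 0.992, -0.0], [0.992, -0.128, -0.0], [-0.0, -0.0, -1.0]]
contact_force: [0.3, -0.0, -4.8]
width: 0.0275
grasp_force: 61.4
t 7.0 pos [ 0.5217 -0.067   0.0901] yaw -0.1287 d_tool [0.0001 0.0007 0.0316] rz -0.0014 tilt [-0.0003 -0.    ] w 0.0275 j7 0.26
```

```bash
python3 steer.py '{"rows":[[0,0,0.006,0,0,0],[0,0,0.006,0,0,0],[0,0,0.006,0,0,0],[0,0,0.005,0,0,0],[0,0,0.003,0,0,0],[0,0,0.002,0,0,0],[0,0,0.002,0,0,0],[0,0,0,0,0,0]]}'; python3 d.py .5224 -.0670 .0575 -.1273
```

```text
t: 8.0
eef_pos: [0.5219, -0.067, 0.0603]
tcp_rot: [[0.128, 0.992, 0.0], [0.992, -0.128, -0.0], [0.0, 0.0, -1.0]]
contact_force: [-0.6, 0.6, -4.0]
width: 0.0274
grasp_force: 61.4
t 8.0 pos [ 0.5219 -0.067   0.0603] yaw -0.1287 d_tool [0.     0.0005 0.0028] rz -0.0014 tilt [ 0.0001 -0.    ] w 0.0274 j7 0.28
```

```bash
python3 steer.py '{"rows":[[0,0,0.001,0,0,0],[0,0,0.001,0,0,0],[0,0,0.001,0,0,0],[0,0,0.001,0,0,0],[0,0,0,0,0,0]]}'; python3 d.py .5224 -.0670 .0575 -.1273
```

```text
t: 8.62
eef_pos: [0.5218, -0.0672, 0.0575]
tcp_rot: [[0.129, 0.992, 0.001], [0.992, -0.129, 0.0], [0.0, 0.001, -1.0]]
contact_force: [-4.4, -0.4, 14.2]
width: 0.0272
grasp_force: 64.0
t 8.625 pos [ 0.5218 -0.0672  0.0575] yaw -0.1292 d_tool [0.0003 0.0006 0.    ] rz -0.0019 tilt [0.0009 0.0004] w 0.0272 j7 0.29
```

```bash
python3 steer.py '{"rows":[[0,0,0,0,0,0],[0,0,0,0,0,0],[0,0,0,0,0,0],[0,0,0,0,0,0]]}' .08
python3 steer.py '{"rows":[[0,0,-0.03,0,0,0],[0,0,-0.04,0,0,0],[0,0,-0.04,0,0,0],[-0.045,-0.0175,0,0,0,0],[-0.045,-0.0175,0,0,0,0],[-0.045,-0.0175,0,0,0,0],[-0.045,-0.0175,0,0,0,0],[0,0,0,0,0,0]]}'
python3 d.py .429 -.237 .052 -.129
```

```text
t: 9.12
eef_pos: [0.5218, -0.0669, 0.0562]
tcp_rot: [[0.128, 0.992, -0.0], [0.992, -0.128, -0.0], [-0.0, -0.0, -1.0]]
contact_force: [0.1, 0.6, -0.7]
width: 0.0801
grasp_force: 0.0
t: 10.12
eef_pos: [0.4271, -0.2398, 0.1665]
tcp_rot: [[0.135, 0.991, -0.0], [0.991, -0.135, -0.001], [-0.001, -0.0, -1.0]]
contact_force: [0.8, 1.0, -0.3]
width: 0.08
grasp_force: 0.0
t 10.125 pos [ 0.4271 -0.2398  0.1665] yaw -0.1351 d_tool [0.0031 0.0015 0.1145] rz -0.0061 tilt [-0.0002 -0.0011] w 0.08 j7 0.55
```

```bash
python3 steer.py '{"rows":[[0.003,0.0015,0.04,0,0,0],[0,0,0.04,0,0,0],[0,0,0.034,0,0,0],[0,0,0,0,0,0]]}' .07
python3 steer.py '{"rows":[[0,0,0,0,0,0],[0,0,0,0,0,0],[0,0,0,0,0,0],[0,0,0,0,0,0],[0,0,0,0,0,0],[0,0,0,0,0,0]]}' .015
python3 steer.py '{"rows":[[0,0,-0.04,0,0,0],[0,0,-0.04,0,0,0],[0,0,-0.03,0,0,0],[0,0,0,0,0,0]]}'
python3 - <<'E'
from rig import robot
from h import *
o=robot.get_obs()
c=robot.capture('side');pickle.dump(c,open('side3.pkl','wb'));t=robot.capture('top');pickle.dump(t,open('top3.pkl','wb'))
q=o['eef_pos'];print(q,proj(c,q))
u,v=np.round(proj(c,q)[0]).astype(int)
a=cv2.resize(c['image'][v-50:v+50,u-50:u+50,::-1],(400,400),interpolation=cv2.INTER_CUBIC)
b=cv2.resize(t['image'][180:280,215:315,::-1],(400,400),interpolation=cv2.INTER_CUBIC)
cv2.imwrite('pics/p3.png',np.hstack([a,b]))
E
```

```text
t: 10.62
eef_pos: [0.4304, -0.2325, 0.0505]
tcp_rot: [[0.128, 0.992, -0.004], [0.992, -0.128, 0.002], [0.002, -0.004, -1.0]]
contact_force: [0.4, -0.3, 1.3]
width: 0.0703
grasp_force: 0.0
t: 11.38
eef_pos: [0.4318, -0.2338, 0.0538]
tcp_rot: [[0.128, 0.992, 0.002], [0.992, -0.128, -0.001], [-0.0, 0.002, -1.0]]
contact_force: [-1.3, 0.5, 10.0]
width: 0.0241
grasp_force: 58.4
t: 11.88
eef_pos: [0.4322, -0.2338, 0.1647]
tcp_rot: [[0.128, 0.992, 0.005], [0.992, -0.128, -0.001], [-0.001, 0.005, -1.0]]
contact_force: [0.3, -0.0, -3.1]
width: 0.0241
grasp_force: 60.5
[ 0.43220211 -0.23384247  0.16466941] [[295.43293155 237.38622826]]
```

View pics/p3.png

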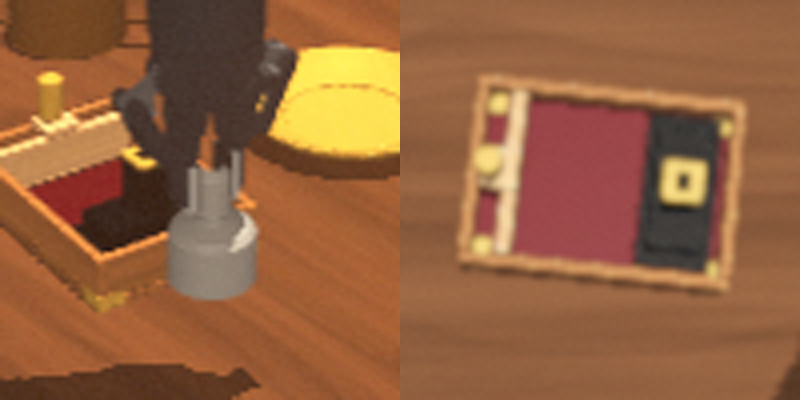

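The pyx is held upright by its knob. In the top view the base stands square in the case, a few mm off the plain end.

```bash
python3 steer.py '{"rows":[[0.049,0.0074,0,0,0,0],[0.049,0.0074,0,0,0,0],[0.049,0.0074,0,0,0,0],[0.049,0.0074,0,0,0,0],[0.049,0.0074,0,0,0,0],[0,0,0,0,0,0],[0,0,0,0,0,0]]}'; python3 d.py .5002 .0043 .075 -.1273
```

```text
t: 12.85
eef_pos: [0.4984, 0.0043, 0.1613]
tcp_rot: [[0.128, 0.992, -0.002], [0.992, -0.128, -0.001], [-0.001, -0.002, -1.0]]
contact_force: [0.5, -0.3, -2.9]
width: 0.0242
grasp_force: 60.4
t 12.85 pos [0.4984 0.0043 0.1613] yaw -0.1282 d_tool [0.0003 0.0019 0.0863] rz -0.0009 tilt [-0.0021 -0.0008] w 0.0242 j7 0.1
```

```bash
python3 steer.py '{"rows":[[0,0.0019,0.03,0,0,0],[0,0,0.025,0,0,0],[0,0,0,0,0,0],[0,0,0.005,0,0,0],[0,0,0.005,0,0,0],[0,0,0.005,0,0,0],[0,0,0.005,0,0,0],[0,0,0,0,0,0]]}'; python3 d.py .5002 .0043 .0618 -.1273
```

```text
t: 13.85
eef_pos: [0.501, 0.0043, 0.087]
tcp_rot: [[0.128, 0.992, -0.0], [0.992, -0.128, -0.0], [-0.0, -0.0, -1.0]]
contact_force: [-0.2, -0.3, -2.2]
width: 0.0239
grasp_force: 60.4
t 13.85 pos [0.501  0.0043 0.087 ] yaw -0.1285 d_tool [-0.0001 -0.0008  0.0252] rz -0.0012 tilt [-0.0005 -0.    ] w 0.0239 j7 0.18
```

```bash
python3 steer.py '{"rows":[[0,-0.0005,0.006,0,0,0],[0,0,0.006,0,0,0],[0,0,0.005,0,0,0],[0,0,0.003,0,0,0],[0,0,0.002,0,0,0],[0,0,0.001,0,0,0],[0,0,0.001,0,0,0],[0,0,0.001,0,0,0],[0,0,0.001,0,0,0],[0,0,0,0,0,0]]}'; python3 d.py .5002 .0043 .0618 -.1273
```

```text
t: 15.1
eef_pos: [0.5007, 0.0044, 0.0618]
tcp_rot: [[0.128, 0.992, 0.0], [0.992, -0.128, 0.0], [0.0, 0.0, -1.0]]
contact_force: [-1.9, 0.2, 5.6]
width: 0.0242
grasp_force: 61.4
t 15.1 pos [0.5007 0.0044 0.0618] yaw -0.1288 d_tool [-0.0002 -0.0005  0.    ] rz -0.0015 tilt [0.0005 0.0004] w 0.0242 j7 0.2
```

```bash
python3 steer.py '{"rows":[[0,0,0,0,0,0],[0,0,0,0,0,0],[0,0,0,0,0,0],[0,0,-0.03,0,0,0],[0,0,-0.05,0,0,0],[0,0,-0.04,0,0,0],[-0.0435,0.0172,0,0,0,0],[-0.0435,0.0172,0,0,0,0],[-0.0435,0.0172,0,0,0,0],[-0.0435,0.0172,0,0,0,0],[-0.0435,0.0172,0,0,0,0],[-0.0435,0.0172,0,0,0,0],[-0.0435,0.0172,0,0,0,0],[-0.0435,0.0172,0,0,0,0]]}' .06
python3 steer.py '{"rows":[[0,0,0,0,0,0.1745],[0,0,0,0,0,0.1745],[0,0,0,0,0,0.1745],[0,0,0,0,0,0.1745],[0,0,0,0,0,0.1745],[0,0,0,0,0,0.1745],[0,0,0,0,0,0.1745],[0,0,0,0,0,0.1745],[0,0,0,0,0,0.1745],[0,0,0,0,0,0]]}' .085
python3 d.py .5925 -.358 .048 1.443
```

```text
t: 16.85
eef_pos: [0.5927, -0.3598, 0.1811]
tcp_rot: [[0.128, 0.992, -0.0], [0.992, -0.128, 0.0], [0.0, -0.0, -1.0]]
contact_force: [0.8, 0.8, -0.6]
width: 0.06
grasp_force: 0.0
t: 18.1
eef_pos: [0.5925, -0.358, 0.1807]
tcp_rot: [[0.992, -0.126, -0.001], [-0.126, -0.992, -0.0], [-0.001, 0.0, -1.0]]
contact_force: [0.9, 0.5, -0.1]
width: 0.0849
grasp_force: 0.0
t 18.1 pos [ 0.5925 -0.358   0.1807] yaw -1.6976 d_tool [ 1.000e-04 -0.000e+00  1.327e-01] rz 0.001 tilt [-0.0012 -0.0002] w 0.0849 j7 -0.6
```

```bash
python3 steer.py '{"rows":[[0,0,0.04,0,0,0],[0,0,0.05,0,0,0],[0,0,0.0465,0,0,0],[0,0,0,0,0,0]]}'
python3 steer.py '{"rows":[[0,0,0,0,0,0],[0,0,0,0,0,0],[0,0,0,0,0,0],[0,0,0,0,0,0],[0,0,0,0,0,0],[0,0,0,0,0,0]]}' .025
python3 steer.py '{"rows":[[0,0,-0.04,0,0,0],[0,0,-0.05,0,0,0],[0,0,-0.03,0,0,0],[0,0,0,0,0,0]]}'
python3 - <<'E'
from rig import robot
from h import *
o=robot.get_obs()
c=robot.capture('side');pickle.dump(c,open('side4.pkl','wb'));t=robot.capture('top');pickle.dump(t,open('top4.pkl','wb'))
q=o['eef_pos'];print(q,proj(c,q))
u,v=np.round(proj(c,q)[0]).astype(int)
a=cv2.resize(c['image'][v-50:v+50,u-50:u+50,::-1],(400,400),interpolation=cv2.INTER_CUBIC)
b=cv2.resize(t['image'][180:280,215:315,::-1],(400,400),interpolation=cv2.INTER_CUBIC)
cv2.imwrite('pics/p4.png',np.hstack([a,b]))
E
```

```text
t: 18.6
eef_pos: [0.5908, -0.357, 0.0418]
tcp_rot: [[0.992, -0.125, -0.005], [-0.125, -0.992, 0.003], [-0.005, -0.003, -1.0]]
contact_force: [-0.5, 0.3, 0.8]
width: 0.0847
grasp_force: 0.0
t: 19.35
eef_pos: [0.5934, -0.3594, 0.0471]
tcp_rot: [[0.992, -0.128, 0.003], [-0.128, -0.992, -0.002], [0.003, 0.001, -1.0]]
contact_force: [-0.8, -0.4, 9.2]
width: 0.0358
grasp_force: 59.0
t: 19.85
eef_pos: [0.5934, -0.359, 0.1674]
tcp_rot: [[0.992, -0.127, 0.004], [-0.127, -0.992, -0.002], [0.004, 0.001, -1.0]]
contact_force: [0.3, 0.2, -4.2]
width: 0.0358
grasp_force: 61.9
[ 0.59337096 -0.35897723  0.16743562] [[372.02071448 234.13290546]]
```

View pics/p4.png

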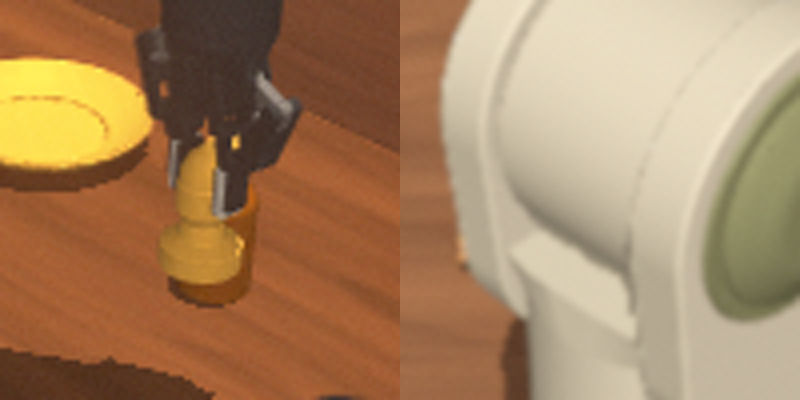

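The finial is held upright. The arm hides the case from the top camera here.

```bash
python3 steer.py '{"rows":[[-0.0107,-0.0504,0,0,0,0],[-0.0107,-0.0504,0,0,0,0],[-0.0107,-0.0504,0,0,0,0],[-0.0107,-0.0504,0,0,0,0],[-0.0107,-0.0504,0,0,0,0],[-0.0107,-0.0504,0,0,0,0],[-0.0107,-0.0504,0,0,0,0],[0,0,0,0,0,0],[0,0,0,0,0,0]]}'; python3 d.py .5642 .0002 .11 1.443
python3 - <<'E'
from rig import robot
from h import *
T=[]
for n,b in(('top',(215,180,100,80)),('side',(220,160,100,100))):
    c=robot.capture(n);pickle.dump(c,open(n+'5.pkl','wb'));u,v,w,h=b
    T.append(cv2.resize(c['image'][v:v+h,u:u+w,::-1],(400,4*h),interpolation=cv2.INTER_CUBIC))
T[0]=np.vstack([T[0],np.zeros((80,400,3),np.uint8)]);cv2.imwrite('pics/p5.png',np.hstack(T))
E
```

```text
t: 21.08
eef_pos: [0.5628, 0.0011, 0.1638]
tcp_rot: [[0.992, -0.127, -0.002], [-0.127, -0.992, -0.001], [-0.002, 0.001, -1.0]]
contact_force: [-0.2, -1.5, -4.1]
width: 0.0355
grasp_force: 62.2
t 21.075 pos [0.5628 0.0011 0.1638] yaw -1.6983 d_tool [0.0016 0.0007 0.0538] rz 0.0003 tilt [-0.0017 -0.001 ] w 0.0355 j7 -1.0
```

View pics/p5.png

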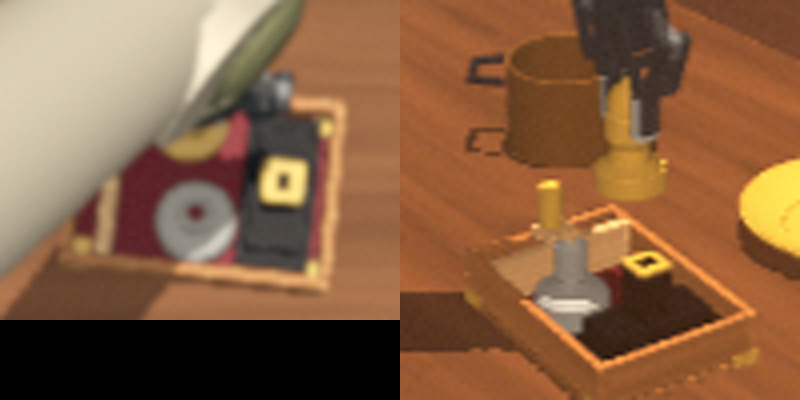

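The pyx stands upright beside the base, its drum centre at about (196,221) in the crop. The finial hangs over the free far corner, so I'll lower it.

```bash
python3 - <<'E'
from h import *
c=load('top','5');P=plane(c,[[263.6,234.9]],.038)[0,:2]
p=[.5294,-.0064,-.1267];q=p[2];R=np.array([[np.cos(q),-np.sin(q)],[np.sin(q),np.cos(q)]]);print('pyx in case',(P-p[:2])@R)
E
python3 steer.py '{"rows":[[0.0016,0.0007,0.03,0,0,0],[0,0,0.025,0,0,0],[0,0,0,0,0,0],[0,0,0.005,0,0,0],[0,0,0.005,0,0,0],[0,0,0.005,0,0,0],[0,0,0.005,0,0,0],[0,0,0.005,0,0,0],[0,0,0,0,0,0]]}'; python3 d.py .5642 .0002 .0551 1.443
```

```text
pyx in case [-0.03112129  0.00206373]
t: 22.3
eef_pos: [0.5647, 0.0002, 0.0844]
tcp_rot: [[0.992, -0.128, -0.001], [-0.128, -0.992, -0.0], [-0.001, 0.0, -1.0]]
contact_force: [-0.5, -0.4, -4.1]
width: 0.0355
grasp_force: 62.2
t 22.3 pos [5.647e-01 2.000e-04 8.440e-02] yaw -1.6992 d_tool [-0.0005  0.      0.0293] rz -0.0006 tilt [-0.0006 -0.0001] w 0.0355 j7 -0.88
```

```bash
python3 steer.py '{"rows":[[-0.0005,0,0.007,0,0,0],[0,0,0.007,0,0,0],[0,0,0.006,0,0,0],[0,0,0.004,0,0,0],[0,0,0.002,0,0,0],[0,0,0.001,0,0,0],[0,0,0.001,0,0,0],[0,0,0.001,0,0,0],[0,0,0.001,0,0,0],[0,0,0,0,0,0]]}'; python3 d.py .5642 .0002 .0551 1.443
```

```text
t: 23.55
eef_pos: [0.5645, 0.0001, 0.0551]
tcp_rot: [[0.992, -0.128, 0.0], [-0.128, -0.992, 0.0], [0.0, -0.0, -1.0]]
contact_force: [-1.1, -0.5, 2.7]
width: 0.0355
grasp_force: 62.7
t 23.55 pos [5.645e-01 1.000e-04 5.510e-02] yaw -1.6994 d_tool [-0.0003 -0.      0.    ] rz -0.0008 tilt [0.0005 0.0002] w 0.0355 j7 -0.84
```

```bash
python3 steer.py '{"rows":[[0,0,0,0,0,0],[0,0,0,0,0,0],[0,0,0,0,0,0],[0,0,0,0,0,0],[0,0,-0.03,0,0,0],[0,0,-0.05,0,0,0],[0,0,-0.05,0,0,0],[0,-0.04,0,0,0,0],[0,-0.04,0,0,0,0],[0,0,0,0,0,-0.1745],[0,0,0,0,0,-0.1745],[0,0,0,0,0,-0.1745],[0,0,0,0,0,-0.1745],[0,0,0,0,0,-0.1745],[0,0,0,0,0,-0.1745],[0,0,0,0,0,-0.1745],[0,0,0,0,0,-0.1745],[0,0,0,0,0,-0.175],[0,0,0,0,0,0]]}' .055
python3 - <<'E'
from h import *
c=load('top');I=cv2.cvtColor(c['image'],cv2.COLOR_RGB2HSV)[210:230,228:246]
P=plane(c,[[236.6,219.9]],.091)[0,:2]
p=[.5294,-.0064,-.1267];q=p[2];R=np.array([[np.cos(q),-np.sin(q)],[np.sin(q),np.cos(q)]]);print('knob top',P,'in case',(P-p[:2])@R)
s=load('side');P=plane(s,[[230+110/4-.4,200+28/4-.4]],.091)[0,:2];p=[.5315,-.01,-.1285];print('side',P,(P-p[:2])@R)
# board front face top edge (z=.048) in the top crop
P=plane(c,[[220+137/5-.4,190+70/5-.4],[220+110/5-.4,190+266/5-.4]],.048)[:,:2];p=[.5294,-.0064];print('face',(P-p)@R)
E
python3 d.py .542 .09 .056 -.1273
```

```text
t: 25.92
eef_pos: [0.5746, 0.0792, 0.185]
tcp_rot: [[0.13, 0.992, 0.0], [0.992, -0.13, 0.001], [0.001, 0.0, -1.0]]
contact_force: [0.0, -0.3, 0.1]
width: 0.0551
grasp_force: 0.0
knob top [0.53853659 0.07804119] in case [-0.00160674  0.08491885]
side [0.54162193 0.073184  ] [-0.00047044  0.08379624]
face [[ 0.05823705  0.06268745]
 [-0.06301668  0.065319  ]]
t 25.925 pos [0.5746 0.0792 0.185 ] yaw -0.1299 d_tool [ 0.0064 -0.0337  0.129 ] rz -0.0026 tilt [0.0002 0.0005] w 0.0551 j7 0.01
```

```bash
python3 d.py .5408 .0768 .057 -.1273; python3 steer.py '{"rows":[[-0.0065,-0.0332,0.02,0,0,-0.003],[0,0,0.04,0,0,0],[0,0,0.04,0,0,0],[0,0,0.028,0,0,0],[0,0,0,0,0,0]]}';python3 d.py .5408 .0768 .057 -.1273;  python3 steer.py '{"rows":[[0,0,0,0,0,0],[0,0,0,0,0,0],[0,0,0,0,0,0],[0,0,0,0,0,0],[0,0,0,0,0,0]]}' .01
python3 - <<'E'
from rig import robot
from h import *
T=[]
for n,b in(('top',(215,180,100,80)),('side',(220,160,100,100))):
    c=robot.capture(n);pickle.dump(c,open(n+'6.pkl','wb'));u,v,w,h=b
    T.append(cv2.resize(c['image'][v:v+h,u:u+w,::-1],(400,4*h),interpolation=cv2.INTER_CUBIC))
T[0]=np.vstack([T[0],np.zeros((80,400,3),np.uint8)]);cv2.imwrite('pics/p6.png',np.hstack(T))
E
```

```text
t 25.925 pos [0.5746 0.0792 0.185 ] yaw -0.1299 d_tool [-0.0069 -0.0332  0.128 ] rz -0.0026 tilt [0.0002 0.0005] w 0.0551 j7 0.01
t: 26.55
eef_pos: [0.5398, 0.0769, 0.0552]
tcp_rot: [[0.129, 0.992, -0.004], [0.992, -0.129, -0.001], [-0.002, -0.003, -1.0]]
contact_force: [1.2, -1.7, 1.2]
width: 0.0552
grasp_force: 0.0
t 26.55 pos [0.5398 0.0769 0.0552] yaw -0.129 d_tool [ 0.0001  0.001  -0.0018] rz -0.0017 tilt [-0.0035 -0.0012] w 0.0552 j7 0.13
t: 27.18
eef_pos: [0.5416, 0.0775, 0.0581]
tcp_rot: [[0.125, 0.992, 0.002], [0.992, -0.125, 0.001], [0.001, 0.002, -1.0]]
contact_force: [-1.0, 0.3, 8.0]
width: 0.0185
grasp_force: 58.4
```

View pics/p6.png

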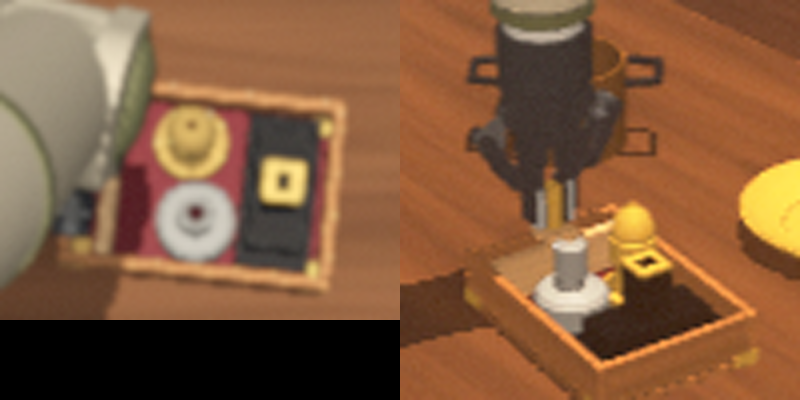

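All three stand in the case and the knob is pinched (opening 18.5 mm). Now I'll draw it along case −y, which is tool −x.

```bash
python3 steer.py '{"rows":[[-0.004,0,0,0,0,0],[-0.005,0,0,0,0,0],[-0.005,0,0,0,0,0],[-0.005,0,0,0,0,0],[-0.005,0,0,0,0,0],[-0.004,0,0,0,0,0],[-0.004,0,0,0,0,0],[-0.002,0,0,0,0,0],[0,0,0,0,0,0]]}'; python3 steer.py '{"rows":[[-0.002,0,0,0,0,0],[-0.002,0,0,0,0,0],[-0.002,0,0,0,0,0],[0,0,0,0,0,0]]}'; python3 d.py .5356 .0361 .058 -.1273
```

```text
t: 28.4
eef_pos: [0.5374, 0.0446, 0.0581]
tcp_rot: [[0.125, 0.992, 0.002], [0.992, -0.125, 0.002], [0.002, 0.002, -1.0]]
contact_force: [-0.8, 2.5, 7.7]
width: 0.0188
grasp_force: 58.4
t: 28.9
eef_pos: [0.5368, 0.0398, 0.0581]
tcp_rot: [[0.123, 0.992, 0.002], [0.992, -0.123, 0.003], [0.003, 0.002, -1.0]]
contact_force: [-0.4, 6.6, 7.8]
width: 0.0182
grasp_force: 58.4
t 28.9 pos [0.5368 0.0398 0.0581] yaw -0.1237 d_tool [-0.0039 -0.0008  0.0001] rz 0.0036 tilt [0.0022 0.0026] w 0.0182 j7 0.19
```

```bash
for i in 1; do python3 steer.py '{"rows":[[-0.002,0,0,0,0,0],[-0.001,0,0,0,0,0],[0,0,0,0,0,0]]}'; done; python3 steer.py '{"rows":[[-0.002,0,0,0,0,0],[-0.001,0,0,0,0,0],[0,0,0,0,0,0]]}'; python3 d.py .5356 .0361 .058 -.1273
```

```text
t: 29.28
eef_pos: [0.5365, 0.0372, 0.0582]
tcp_rot: [[0.123, 0.992, 0.002], [0.992, -0.123, 0.003], [0.003, 0.002, -1.0]]
contact_force: [0.9, 8.1, 8.5]
width: 0.0186
grasp_force: 58.4
t: 29.65
eef_pos: [0.5363, 0.0357, 0.0581]
tcp_rot: [[0.122, 0.993, 0.002], [0.993, -0.122, 0.004], [0.005, 0.002, -1.0]]
contact_force: [1.2, 13.2, 7.1]
width: 0.0188
grasp_force: 58.4
t 29.65 pos [0.5363 0.0357 0.0581] yaw -0.122 d_tool [ 0.0003 -0.0007  0.0001] rz 0.0053 tilt [0.0021 0.0044] w 0.0188 j7 0.2
```

```bash
python3 steer.py '{"rows":[[-0.002,0,0,0,0,0],[-0.001,0,0,0,0,0],[0,0,0,0,0,0],[0,0,0,0,0,0]]}'; python3 steer.py '{"rows":[[-0.002,0,0,0,0,0],[0,0,0,0,0,0],[0,0,0,0,0,0]]}'
```

```text
t: 30.15
eef_pos: [0.5362, 0.035, 0.0582]
tcp_rot: [[0.12, 0.993, 0.002], [0.993, -0.12, 0.007], [0.007, 0.001, -1.0]]
contact_force: [1.0, 21.1, 8.0]
width: 0.0184
grasp_force: 58.3
t: 30.52
eef_pos: [0.5362, 0.0348, 0.0582]
tcp_rot: [[0.118, 0.993, 0.002], [0.993, -0.118, 0.008], [0.009, 0.001, -1.0]]
contact_force: [1.5, 26.7, 8.1]
width: 0.018
grasp_force: 58.3
```

The board has stalled (force rising to 27 N with no motion). I'll ease the push, let go, back off and check.

```bash
python3 steer.py '{"rows":[[0.002,0,0,0,0,0],[0.002,0,0,0,0,0],[0,0,0,0,0,0]]}'; python3 steer.py '{"rows":[[0,0,0,0,0,0],[0,0,0,0,0,0],[0,0,0,0,0,0]]}' .045; python3 steer.py '{"rows":[[0,0,-0.03,0,0,0],[0,0,-0.05,0,0,0],[0,0,-0.05,0,0,0],[0.05,0,0,0,0,0],[0.06,0,0,0,0,0],[0.06,0,0,0,0,0],[0.06,0,0,0,0,0],[0,0,0,0,0,0],[0,0,0,0,0,0]]}'
python3 - <<'E'
from rig import robot
from h import *
T=[]
for n,b in(('top',(215,180,100,80)),('side',(220,160,100,100))):
    c=robot.capture(n);pickle.dump(c,open(n+'7.pkl','wb'));u,v,w,h=b
    T.append(cv2.resize(c['image'][v:v+h,u:u+w,::-1],(400,4*h),interpolation=cv2.INTER_CUBIC))
T[0]=np.vstack([T[0],np.zeros((80,400,3),np.uint8)]);cv2.imwrite('pics/p7.png',np.hstack(T))
E
```

```text
t: 30.9
eef_pos: [0.5362, 0.0351, 0.0582]
tcp_rot: [[0.121, 0.993, 0.002], [0.993, -0.121, 0.005], [0.005, 0.002, -1.0]]
contact_force: [0.9, 14.2, 7.7]
width: 0.0183
grasp_force: 58.4
t: 31.28
eef_pos: [0.535, 0.0303, 0.057]
tcp_rot: [[0.126, 0.992, 0.0], [0.992, -0.126, -0.0], [-0.0, 0.0, -1.0]]
contact_force: [0.2, -0.2, 0.0]
width: 0.0451
grasp_force: 0.0
t: 32.4
eef_pos: [0.5634, 0.2581, 0.1865]
tcp_rot: [[0.125, 0.992, -0.001], [0.992, -0.125, -0.001], [-0.001, -0.0, -1.0]]
contact_force: [0.1, -0.3, -0.4]
width: 0.0447
grasp_force: 0.0
```

View pics/p7.png

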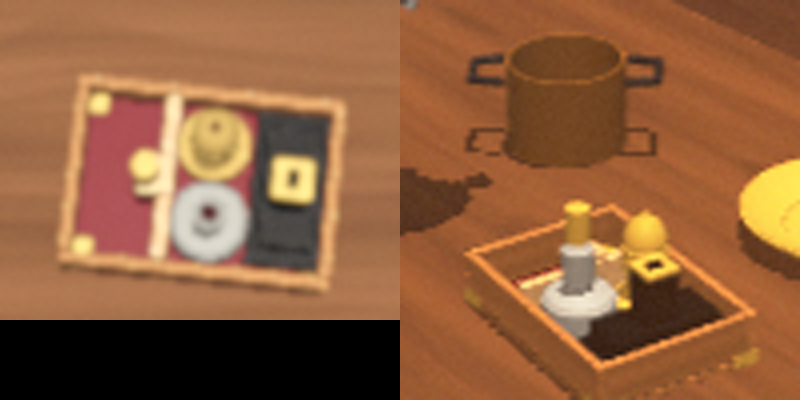

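Both views show all three pieces upright and snug between the board and the plain end, with the arm clear and the knob at about (144,164) in the crop. By arm travel the board is near 0.06 m.

```bash
python3 -c "
from h import *
c=load('top','7');R=cv2.Rodrigues(np.array([0,0,-.1267]))[0][:2,:2]
print((plane(c,[[215+144/4-.4,180+164/4-.4]],.091)[0,:2]-[.5294,-.0064])@R)
from rig import robot
print(robot.finish_job())"
```

```text
[0.00065817 0.04389528]
the job is handed in; nothing more can be done
None
```

The base, pyx and finial stand upright in the case with the board slid snug to about 61 mm and let go; I handed the job in at about 32 s, and no verdict was reported.

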